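Clamp an engraving block in the bench press with its ratchet handle

TASK

Push the wooden engraving block along its channel until it is fully home against the end stop, then work the press's ratchet handle back and forth between its two posts until the clamp foot holds the block firmly. Feel for the tightness and do not overtighten, or the foot will dent the wood. Then let go, and leave the other things where they are.

Things in the scene. Friction and masses are not known exactly. Their poses are not given: they have to be found in the camera images.
- press: Grey bench press, fixed. Origin on the table under the spindle axis; z up; x = the way the block slides in; y left of that. Base plate 12 mm high, x -170 to +65, y +-75 mm. Wooden channel along x, -130 to +30 mm, open at -x: floor 20 mm high, rails 64 mm apart, rail tops 32 mm. A bridge (x +-20, y +-63 mm, height 78 to 96 mm) carries the spindle, ratchet wheel (radius 38 mm) and handle.
- stop_face (a point): Centre of the end stop's face, which looks to the press's -x, at x = +30 mm in the press's frame, 32 mm above the table (stop top 38 mm).
- block: Boxwood engraving block, 130 x 60 x 24 mm (x, y, z), about 0.16 kg, loose in the channel, its x along it. Origin at its centre; top 44 mm above the table. It starts 25 to 45 mm short of the stop; fully home its centre is at x = -35 mm in the press's frame, its near end at x = -100 mm, clear of bridge and handle. It slides with 1 to 2 N.
- clamp_foot: Round steel foot, 28 mm across, under the bridge on the spindle axis. Origin at the centre of its lower face. It starts 9 to 17 mm above the block's top and goes straight down 6 mm for each radian that the spindle turns.
- press_axis (a point): Point on the vertical spindle axis at mid-height of the flat handle bar, 126 mm above the table; fixed. Seen from above, swung clockwise the handle turns the spindle and lowers the foot; swung back it clicks over the wheel's 18 teeth, so up to 0.35 rad is lost before it bites again. The spindle does not run back.
- handle_knob (a point): Upright black round knob at the handle's end, 22 mm across, 131 to 183 mm above the table; this point is on its axis, 160 mm up, 125 mm from the spindle axis. The flat bar under it is 22 mm wide, top at 131 mm. Push at the knob across the bar: about 0.5 to 1 N swinging back, 4 to 5.5 N clockwise while the foot is free; at 8 to 10 N the block is held firmly, from about 13 N the wood dents.
- ratchet_handle (a joint): Angle of the handle, 0 to 1.30 rad, growing clockwise seen from above. At 0 it stands at the first post, pointing 0.65 rad anticlockwise of the press's x; at 1.30 at the second post. It stays where it is left. Once the foot bears on the block the clockwise push climbs, about 2 N per 0.1 rad. Against a post the push climbs too, without any tightening.
- post_a (a point): Top of the first steel post, 12 mm thick, 138 mm high, at x = +50, y = +59 mm in the press's frame; it stops the handle at 0.
- post_b (a point): Top of the second, equal post, at x = +50, y = -59 mm in the press's frame; it stops the handle at 1.30 rad.
- ink_tin: Round ink tin, 76 mm across, 66 mm high, standing beside the press; origin under its centre. To be left alone.
- oil_bottle: Small amber bottle with a black cap, 44 mm across, 120 mm high, beside the press; origin under its centre. To be left alone.
- burin: Hand tool with a wooden handle, 150 mm long, lying beside the press; origin under its middle. To be left alone.
Mind the look-alikes: they are no part of the job. There is more than one size of the block; the one meant has the size given above.

How it is judged:
By the outcome, as a careful person would: the job done as asked, in the order asked, and still so for the second after the job is handed in, with the robot touching nothing.
It also fails if it takes over 72 s, if anything falls off the work surface, if the arm or the gripper's body presses on something with over 40 N, if the wrist force passes 120 N, or if a joint passes its speed limit or range.

ROBOT

A 6-joint arm with a two-finger parallel gripper is mounted at the origin on the work surface. World frame = base frame: x ahead of the robot, y to its left, z up, the work surface at z = 0. Lengths are in m, angles in rad, forces in N, time in s.
With the tool pointing down it reaches from about 0.35 to 0.775 m from the base axis. Payload 7.3 kg.
Tool frame: the origin (TCP) lies midway between the tips of the shut fingers; the grasp point (between the pads) lies 19 mm behind it (robot.grasp_offset is the z of the grasp point in the tool frame, in m); z points along the fingers, y is the direction in which the jaws open and shut (so a half turn about z gives the same grasp; the last joint's range is limited). The gripper opens to 92 mm and grips with 3 to 60 N. Pads are 19 mm wide; open, the fingers measure 130 mm over their backs; the gripper's body (75 mm by 190 mm) begins 47 mm behind the grasp point.
Start: joints at [1.146, 0.342, 1.524, -0, 1.275, -0.146], TCP at [0.144, 0.505, 0.227] pointing down, gripper open.
Joint ranges: [-2.53, 2.53], [-0.77, 2.02], [0.04, 2.7], [-1, 4.14], [0.28, 2.66], [-3.11, 3.11]. Speed limits (rad/s): [2.57, 2.57, 3.14, 3.14, 3.14, 3.14].

INTERFACE

Orientations are given as [roll, pitch, yaw] about the fixed x, y, z axes, in that order (R = Rz(yaw) Ry(pitch) Rx(roll)).
In Python, from cell import observe, imaging, workorder, robot gives the robot as it stands. The module is installed in compiled form; this text tells all that it offers.
- The arm moves only by the tool send_rows, never from a script. Its argument "series" is a list of rows, each a list of 7 numbers: the shift along the tool's x, y, z in m, then the turn, a rotation vector about the tool's x, y, z in rad, then the closure, from 0 (fully open) to 1 (shut). A call has 1 to 5 rows; each row shifts and turns the commanded pose from where the row before left it, along the tool's axes as they then stand; what a row does not reach is not made up. A row lasts 1/12 s, in which the tool goes at most 41.7 mm and 7.16 degrees, less where a joint would pass 70% of its speed; a pose out of reach is approached as far as the arm can. A call is refused whole if a number of a shift passes 0.0417 or a number of a turn 0.125, either way. A call with a gripper value outside its range is refused whole. The fingers move at their own pace and stop on an object; "newtons" is the grip in N (left out, the last holds). Time passes only in rows, so rows that do not move let the fingers close. It gives the time, the measured TCP pose, the force and the opening at its end, in the units of the state.
- observe(): the state, without advancing time (a new reading comes with each control period).
- imaging.read_camera(name): name is "side" or "top"; returns a dict with "color" (420x560x3 uint8, red, green, blue), "range_z" (420x560 float32, m along the optical axis (not along the pixel's ray), 0 where there is no reading), "vfov" (degrees; the focal length in pixels is half the picture's height over the tangent of half this angle, whatever the lens; pixels are square), "cx", "cy" (the principal point, pixels), "T" (4x4, takes a point from camera to world coordinates). Camera axes: x right, y down, z forward; pixel columns grow to the right and rows downward; lengths in m; the calibration is good to about 2 mm. A picture is of the moment at which its call begins.
- workorder.hand_in(): hands the job in, once; it reports no verdict.
The state is a dict: "time": time; "qpos": joint angles; "qvel": joint speeds; "joint_efforts": joint torques, N m; "tool_pos": TCP position; "tool_rot": TCP orientation; "contact_force": force on the tool from outside, world axes, zero at the start; "torque": the same for the moment, N m; "opening": finger opening in m.
Only numpy, scipy, OpenCV 4.12 (cv2) and the standard library are available. Lean on these libraries where they do the work, as an engineer would, in place of code of your own. Each camera call takes 0.05 s, during which the arm holds its last target.

## Working session

There is one attempt and no reset: what is moved stays moved. The work goes in short steps, Python scripts to look and compute and a tool call to move; the robot and the scene stay as the last step left them, time stands still between calls to the robot, and variables do not carry over. Pictures are saved under pics/ and viewed, and the job is handed in when it is done.

Besides the shell and the picture viewer there is one more tool, called after ">>>" as name(argument=value, ...) on one line, values as JSON. send_rows: Moves the arm, as the interface text tells. Its arguments: {"type":"object","properties":{"series":{"type":"array","items":{"type":"array","items":{"type":"number"}}},"newtons":{"type":"number"}},"required":["series"]}

```bash
mkdir -p pics; cat > h.py <<'E'
import numpy as np, cv2
from cell import observe, imaging, workorder, robot
def cam(n):
    d=imaging.read_camera(n); np.savez(f'{n}.npz',**d); return d
def load(n):
    return dict(np.load(f'{n}.npz'))
def foc(d): return d['color'].shape[0]/2/np.tan(np.radians(float(d['vfov']))/2)
def onplane(d,u,v,z):
    f=foc(d);T=d['T'];r=T[:3,:3]@np.array([(u-d['cx'])/f,(v-d['cy'])/f,1]);o=T[:3,3]
    return o+r*(z-o[2])/r[2]
def cloud(d):
    f=foc(d);Z=d['range_z'];v,u=np.mgrid[:Z.shape[0],:Z.shape[1]]
    P=np.stack([(u-d['cx'])/f*Z,(v-d['cy'])/f*Z,Z],-1)
    return P@d['T'][:3,:3].T+d['T'][:3,3]
def proj(d,p):
    f=foc(d);q=np.linalg.inv(d['T'])@np.append(p,1);return q[0]/q[2]*f+d['cx'],q[1]/q[2]*f+d['cy']
def save(img,name,s=1): cv2.imwrite('pics/'+name,cv2.cvtColor(cv2.resize(img,None,fx=s,fy=s,interpolation=cv2.INTER_CUBIC),cv2.COLOR_RGB2BGR))
E
python3 - <<'E'
from h import *
for n in('top','side'):
    d=cam(n);save(d['color'],n+'0.png',1.4);print(n,d['vfov'],d['cx'],d['cy'],d['T'].round(3).tolist())
print(observe(),robot.grasp_offset)
E
```

```text
top 42.77903756112576 280.9787985793794 207.90406415512354 [[0.009, -0.989, 0.15, 0.387], [-1.0, -0.005, 0.029, -0.076], [-0.028, -0.15, -0.988, 1.358], [0.0, 0.0, 0.0, 1.0]]
side 57.318498443510066 279.9055566862007 214.8992863948684 [[0.937, -0.229, 0.263, 0.333], [-0.348, -0.608, 0.714, -0.609], [-0.004, -0.761, -0.649, 0.63], [0.0, 0.0, 0.0, 1.0]]
{'time': 0.1, 'qpos': array([ 1.14599984e+00,  3.42665125e-01,  1.52491637e+00,  1.03162331e-05,
        1.27542218e+00, -1.45981031e-01]), 'qvel': array([ 4.44137090e-05, -2.22823026e-03, -4.56721231e-03, -1.46719649e-03,
       -2.77789949e-04,  1.30296995e-03]), 'joint_efforts': array([ 2.18625049e-03, -4.31997335e+01, -2.44697535e+01,  7.19484687e-02,
        5.25684643e-02, -1.06722459e-04]), 'tool_pos': array([0.14430182, 0.50439688, 0.22610999]), 'tool_rot': array([-3.14019807e+00, -2.15012250e-04,  2.86277404e+00]), 'contact_force': array([0.21831847, 0.88847642, 0.25551583]), 'torque': array([-0.03184304, -0.00365691,  0.01639772]), 'opening': 0.09175240869867256} -0.0188
```

View pics/top0.png

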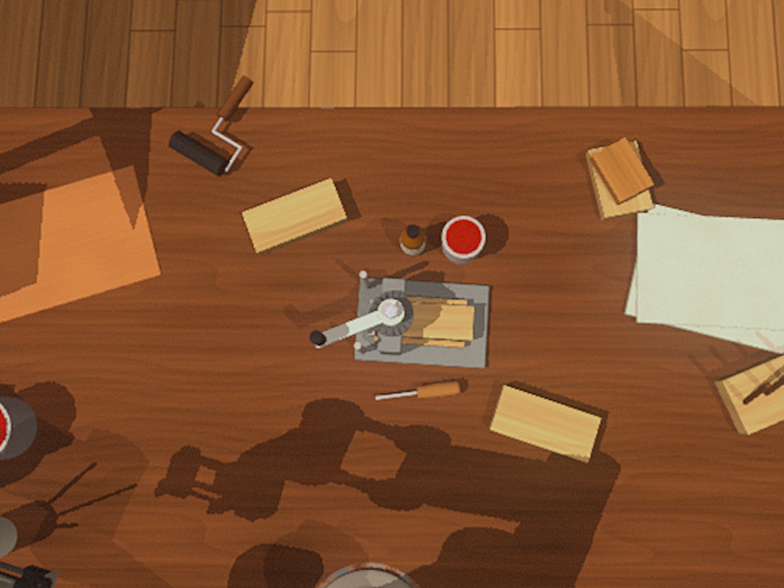

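View pics/side0.png

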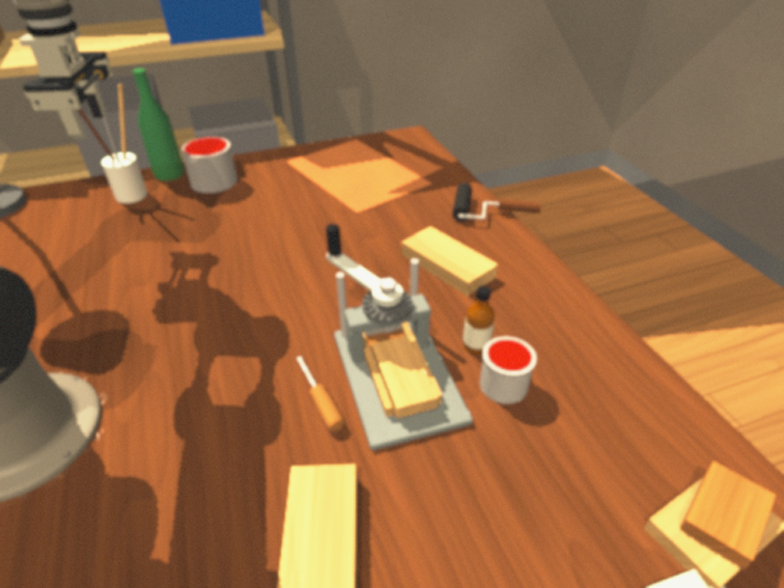

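```bash
python3 - <<'E'
from h import *
d=load('top');c=d['color'];save(c[180:275,200:370],'crop1.png',4.5)
s=load('side')['color'];save(s[150:325,215:400],'crop2.png',3.3)
P=cloud(d)
# heights around
hsv=cv2.cvtColor(c,cv2.COLOR_RGB2HSV)
m=((hsv[...,1]<70)&(P[...,2]>0.005)&(P[...,2]<0.02)).astype(np.uint8)
m[:, :230]=0;m[:,365:]=0;m[:190]=0;m[270:]=0
pts=P[m>0];print(len(pts),np.median(pts[:,2]))
rect=cv2.minAreaRect(pts[:,:2].astype(np.float32)*1000);print(rect,cv2.boxPoints(rect))
for n,(lo,hi) in dict(wood=(0.035,0.055),knob=(0.165,0.2),bar=(.12,.14)).items():
    mm=(P[...,2]>lo)&(P[...,2]<hi);mm[:190]=0;mm[270:]=0;mm[:,:210]=0;mm[:,360:]=0
    q=P[mm];v,u=np.nonzero(mm);print(n,len(q),q.mean(0).round(4),u.mean(),v.mean(),u.min(),u.max(),v.min(),v.max(), np.median(q[:,2]))
E
```

```text
2406 0.01207410655413832
((536.1202392578125, -87.90186309814453), (234.1941680908203, 149.703125), 86.29124450683594) [[ 453.85104  -199.91196 ]
 [ 603.24066  -209.59547 ]
 [ 618.3894     24.10823 ]
 [ 468.99982    33.791748]]
wood 1184 [ 0.5335 -0.1164  0.0436] 312.4501689189189 229.27533783783784 258 337 200 252 0.04379006001360097
knob 80 [0.4921 0.0798 0.1816] 225.3125 240.4375 221 230 236 245 0.18274677287984853
bar 658 [0.5226 0.0088 0.1314] 259.1580547112462 229.4164133738602 225 287 193 249 0.13132337267823369
```

View pics/crop1.png

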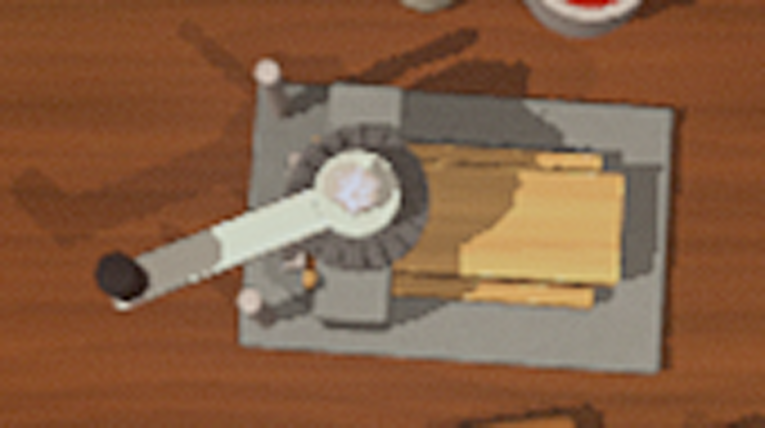

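View pics/crop2.png

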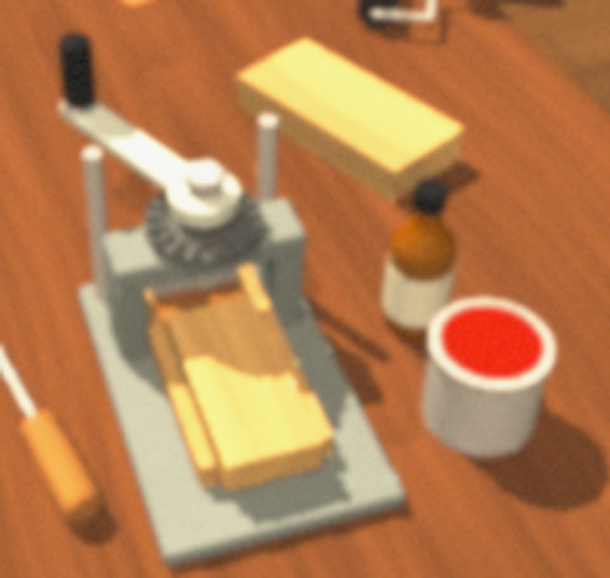

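```bash
python3 - <<'E'
from h import *
d=load('top');P=cloud(d);S=cloud(load('side'))
o=np.array([.5395,-.0355]);ex=np.array([.0647,.9979]);ey=np.array([-.9979,.0647])
def pr(p): q=np.asarray(p)[:2]-o; return (q@ex).round(4),(q@ey).round(4)
print('knob',pr([.4921,.0798]))
hsv=cv2.cvtColor(d['color'],cv2.COLOR_RGB2HSV)
# block near end
for u in (338,339,340): print(u,pr(onplane(d,u,180+228/4.5,.044)))
Q=np.stack([(P[...,:2]-o)@ex,(P[...,:2]-o)@ey,P[...,2]],-1)
b=(np.abs(Q[...,1])<.024)&(Q[...,2]>.039)&(Q[...,2]<.05)&(Q[...,0]<-.045)
print('block end x',Q[b][:,0].min(),np.percentile(Q[b][:,0],1),np.median(Q[b][:,2]))
b2=(Q[...,2]>.039)&(Q[...,2]<.05)&(Q[...,0]<-.06)&(Q[...,0]>-.12);print('block y',np.percentile(Q[b2][:,1],[1,99]))
for n,z in (('postA',.138),):
  for u,v in ((200+250/4.5,180+300/4.5),(200+267/4.5,180+72/4.5)): print(pr(onplane(d,u,v,z)))
print('axis/bar top max z',Q[(np.hypot(Q[...,0],Q[...,1])<.03)][:,2].max())
for n,(u,v,z) in dict(cap=(412/1.4,231/1.4,.12),tin=(463/1.4,238/1.4,.066)).items(): print(n,pr(onplane(d,u,v,z)),onplane(d,u,v,z))
for nm,C in(('top',P),('side',S)):
  m=(C[...,2]>.15)&(C[...,2]<.5)&(C[...,1]>-.4)&(C[...,1]<.9)&(C[...,0]>0.05)&(C[...,0]<1)
  n,l,st,c=cv2.connectedComponentsWithStats(m.astype(np.uint8))
  for i in range(1,n):
    if st[i,4]>25:
      q=C[l==i];print(nm,st[i],q.min(0).round(2),q.max(0).round(2))
E
```

```text
knob (np.float64(0.112), np.float64(0.0548))
338 (np.float64(-0.1439), np.float64(-0.0001))
339 (np.float64(-0.1463), np.float64(-0.0003))
340 (np.float64(-0.1488), np.float64(-0.0004))
block end x -0.6800521975928023 -0.6724077248444434 0.04414397298020378
block y [-0.12020147  0.02854447]
(np.float64(0.0477), np.float64(0.0605))
(np.float64(0.0484), np.float64(-0.057))
axis/bar top max z 0.1531882629829524
cap (np.float64(-0.0267), np.float64(-0.1399)) [ 0.67738405 -0.07122749  0.12      ]
tin (np.float64(-0.1159), np.float64(-0.146)) [ 0.6776847  -0.16059838  0.066     ]
top [221 236  11  10  91] [0.48 0.07 0.15] [0.5  0.09 0.19]
top [  0 401  41  19 578] [0.14 0.41 0.23] [0.17 0.49 0.37]
side [  10    0   70   99 3893] [0.08 0.4  0.15] [0.2  0.69 0.45]
side [ 94  49  24  37 429] [0.21 0.7  0.15] [0.27 0.75 0.25]
side [84 60  5 34 99] [0.17 0.66 0.15] [0.2  0.68 0.24]
side [232 159  11  19 167] [0.48 0.07 0.15] [0.5  0.09 0.18]
side [   0  190   26   76 1455] [ 0.05 -0.07  0.15] [0.1  0.02 0.27]
```

```bash
cat > plan.py <<'E'
import numpy as np,json
from scipy.spatial.transform import Rotation as R
def plan(p,rpy,wps,step=.04,dyaw=.1,g=1):
    """p current pos, rpy ; wps: list of (x,y,z,yaw), tool down"""
    p=np.array(p,float);Rm=R.from_euler('xyz',rpy);rows=[]
    for w in wps:
        t=np.array(w[:3]);Rt=R.from_euler('xyz',[np.pi,0,w[3]])
        n=int(np.ceil(max(np.linalg.norm(t-p)/step,(Rm.inv()*Rt).magnitude()/dyaw,1)))
        for k in range(n,0,-1):
            s=Rm.inv().apply((t-p)/k);rv=(Rm.inv()*Rt).as_rotvec()/k
            row=np.r_[s.round(4),rv.round(3)]
            p=p+Rm.apply(row[:3]);Rm=Rm*R.from_rotvec(row[3:]);rows.append(row.tolist()+[g])
    for i in range(0,len(rows),5): print(json.dumps(rows[i:i+5]))
    print(p,Rm.as_euler('xyz'))
E
python3 - <<'E'
from plan import *
from h import observe
s=observe()
plan(s['tool_pos'],s['tool_rot'],[(.46,.30,.24,2.2),(.5265,-.237,.226,1.506)])
E
```

```text
[[-0.036, -0.011, -0.0014, -0.0, 0.0, 0.066, 1], [-0.0366, -0.0086, -0.0014, -0.0, 0.0, 0.066, 1], [-0.0371, -0.0061, -0.0014, -0.0, 0.0, 0.066, 1], [-0.0374, -0.0037, -0.0014, -0.0, 0.0, 0.066, 1], [-0.0376, -0.0012, -0.0014, -0.0, 0.0, 0.066, 1]]
[[-0.0376, 0.0013, -0.0014, -0.0, 0.0, 0.067, 1], [-0.0374, 0.0038, -0.0014, -0.0, 0.0, 0.066, 1], [-0.0371, 0.0063, -0.0013, -0.0, 0.0, 0.067, 1], [-0.0366, 0.0087, -0.0014, -0.001, 0.0, 0.066, 1], [-0.0359, 0.0112, -0.0013, -0.0, 0.001, 0.067, 1]]
[[-0.0338, -0.0187, 0.001, -0.0, -0.0, 0.05, 1], [-0.0347, -0.017, 0.001, -0.0, -0.0, 0.05, 1], [-0.0355, -0.0153, 0.001, -0.0, -0.0, 0.049, 1], [-0.0362, -0.0135, 0.001, -0.0, -0.0, 0.05, 1], [-0.0369, -0.0117, 0.001, -0.0, -0.0, 0.049, 1]]
[[-0.0374, -0.0099, 0.001, -0.0, -0.0, 0.05, 1], [-0.0378, -0.008, 0.001, -0.0, -0.0, 0.049, 1], [-0.0382, -0.0061, 0.001, -0.0, -0.0, 0.05, 1], [-0.0384, -0.0042, 0.001, -0.0, -0.0, 0.049, 1], [-0.0386, -0.0023, 0.001, -0.0, -0.0, 0.05, 1]]
[[-0.0386, -0.0004, 0.001, -0.0, -0.0, 0.049, 1], [-0.0386, 0.0015, 0.001, -0.0, -0.0, 0.05, 1], [-0.0385, 0.0035, 0.0009, -0.0, -0.0, 0.049, 1], [-0.0383, 0.0054, 0.001, -0.0, -0.0, 0.05, 1]]
[ 0.52653775 -0.23701886  0.22597212] [-3.14112264e+00 -1.42522141e-04  1.50577430e+00]
```

What could be mistaken for the block (top0.png pixels): loose blocks at (295,215), (545,422), (620,170) and (755,390), and the one in the channel at (450,322). I chose the one in the channel: the crop shows it between the rails, about 60 mm wide with its top at 44 mm. The handle knob is at (318,338). The red tin at (0,430) is a look-alike of the one at (463,238), and neither gets touched.

>>> send_rows(series=[[-0.036,-0.011,-0.0014,0,0,0.066,1],[-0.0366,-0.0086,-0.0014,0,0,0.066,1],[-0.0371,-0.0061,-0.0014,0,0,0.066,1],[-0.0374,-0.0037,-0.0014,0,0,0.066,1],[-0.0376,-0.0012,-0.0014,0,0,0.066,1]])

```text
time: 0.52
tool_pos: [0.3032, 0.4012, 0.2335]
tool_rot: [-3.141, -0.0, 2.53]
contact_force: [0.1, 0.5, -0.4]
opening: 0.0631
```

>>> send_rows(series=[[-0.0376,0.0013,-0.0014,0,0,0.067,1],[-0.0374,0.0038,-0.0014,0,0,0.066,1],[-0.0371,0.0063,-0.0013,0,0,0.067,1],[-0.0366,0.0087,-0.0014,0,0,0.066,1],[-0.0359,0.0112,-0.0013,0,0,0.067,1]])

```text
time: 0.93
tool_pos: [0.4614, 0.299, 0.2403]
tool_rot: [-3.141, -0.0, 2.196]
contact_force: [1.2, 0.7, 0.2]
opening: 0.03
```

>>> send_rows(series=[[-0.0338,-0.0187,0.001,0,0,0.05,1],[-0.0347,-0.017,0.001,0,0,0.05,1],[-0.0355,-0.0153,0.001,0,0,0.049,1],[-0.0362,-0.0135,0.001,0,0,0.05,1],[-0.0369,-0.0117,0.001,0,0,0.049,1]])

```text
time: 1.35
tool_pos: [0.4836, 0.1068, 0.2351]
tool_rot: [-3.141, -0.0, 1.95]
contact_force: [0.6, -0.6, -0.8]
opening: 0.0012
```

>>> send_rows(series=[[-0.0374,-0.0099,0.001,0,0,0.05,1],[-0.0378,-0.008,0.001,0,0,0.049,1],[-0.0382,-0.0061,0.001,0,0,0.05,1],[-0.0384,-0.0042,0.001,0,0,0.049,1],[-0.0386,-0.0023,0.001,0,0,0.05,1]])

```text
time: 1.77
tool_pos: [0.5073, -0.0852, 0.2302]
tool_rot: [-3.141, -0.0, 1.701]
contact_force: [0.8, 0.0, 0.5]
opening: 0.0006
```

>>> send_rows(series=[[-0.0386,-0.0004,0.001,0,0,0.049,1],[-0.0386,0.0015,0.001,0,0,0.05,1],[-0.0385,0.0035,0.0009,0,0,0.049,1],[-0.0383,0.0054,0.001,0,0,0.05,1],[0,0,0,0,0,0,1]])

```text
time: 2.18
tool_pos: [0.5265, -0.2431, 0.2253]
tool_rot: [-3.141, 0.002, 1.498]
contact_force: [-0.3, 0.8, -0.4]
opening: 0.0007
```

>>> send_rows(series=[[0,0,0.04,0,0,0,1],[0,0,0.04,0,0,0,1],[0,0,0.04,0,0,0,1],[0,0,0.04,0,0,0,1],[0,0,0.034,0,0,0,1]])

```text
time: 2.6
tool_pos: [0.5256, -0.2356, 0.0299]
tool_rot: [-3.14, -0.001, 1.506]
contact_force: [-0.5, -0.2, -0.1]
opening: 0.0006
```

```bash
python3 - <<'E'
from h import *
s=observe();print(s['tool_pos'],s['tool_rot'],s['contact_force'],s['qpos'].round(2))
o=np.array([.5394,-.0365]);ex=np.array([.0647,.9979]);ey=np.array([-.9979,.0647])
q=s['tool_pos'][:2]-o;print(q@ex,q@ey)
d=cam('side');save(d['color'][150:420,150:420],'s1.png',2.2)
E
```

```text
[ 0.52561283 -0.23560157  0.02986694] [-3.13956530e+00 -1.30609340e-03  1.50615293e+00] [-0.45554721 -0.19213426 -0.13378508] [-0.55  0.65  1.6   0.    0.89 -0.49]
-0.199575482248341 0.0008763431278030277
```

View pics/s1.png

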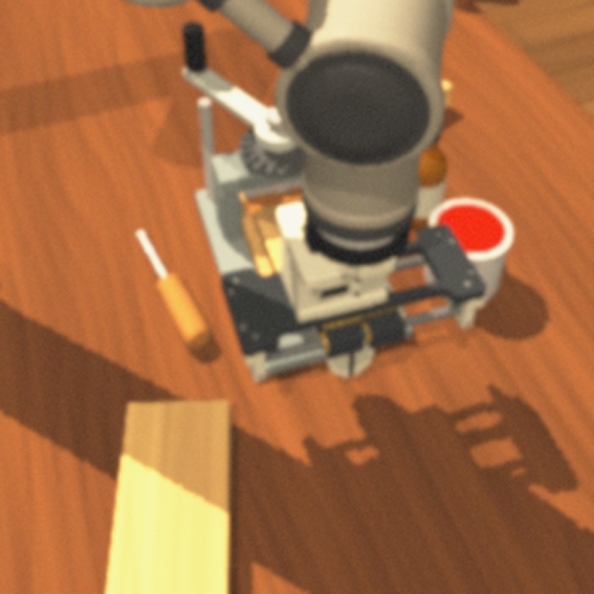

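The gripper is behind the block, clear of the tin at (470,230) and the burin at (180,310). Pushing now.

>>> send_rows(series=[[0.01,0,0,0,0,0,1],[0.01,0,0,0,0,0,1],[0.01,0,0,0,0,0,1],[0.007,0,0,0,0,0,1],[0.005,0,0,0,0,0,1]])

```text
time: 3.07
tool_pos: [0.5307, -0.1937, 0.0348]
tool_rot: [3.138, 0.001, 1.507]
contact_force: [-0.9, 0.8, -0.0]
opening: 0.0004
```

>>> send_rows(series=[[0.004,0,0,0,0,0,1],[0.004,0,0,0,0,0,1],[0.004,0,0,0,0,0,1],[0.004,0,0,0,0,0,1],[0.004,0,0,0,0,0,1]])

```text
time: 3.48
tool_pos: [0.531, -0.1749, 0.0329]
tool_rot: [3.141, 0.0, 1.505]
contact_force: [-0.4, -2.2, 1.5]
opening: 0.0007
```

>>> send_rows(series=[[0.003,0,0,0,0,0,1],[0.003,0,0,0,0,0,1],[0.003,0,0,0,0,0,1],[0.003,0,0,0,0,0,1],[0.003,0,0,0,0,0,1]])

```text
time: 3.9
tool_pos: [0.5317, -0.1596, 0.0326]
tool_rot: [-3.142, -0.0, 1.506]
contact_force: [-0.5, -2.3, 1.4]
opening: 0.0003
```

>>> send_rows(series=[[0.002,0,0,0,0,0,1],[0.002,0,0,0,0,0,1],[0.002,0,0,0,0,0,1],[0.002,0,0,0,0,0,1],[0.002,0,0,0,0,0,1]])

```text
time: 4.32
tool_pos: [0.5324, -0.1497, 0.0326]
tool_rot: [-3.142, -0.0, 1.506]
contact_force: [-0.0, -1.7, 0.6]
opening: 0.0002
```

>>> send_rows(series=[[0.001,0,0,0,0,0,1],[0.001,0,0,0,0,0,1],[0.001,0,0,0,0,0,1],[0.001,0,0,0,0,0,1]])

```text
time: 4.65
tool_pos: [0.5331, -0.1472, 0.0328]
tool_rot: [3.14, 0.002, 1.506]
contact_force: [-0.8, -11.0, -0.4]
opening: 0.0006
```

>>> send_rows(series=[[0.0006,0,0,0,0,0,1],[0,0,0,0,0,0,1]])

```text
time: 4.82
tool_pos: [0.5331, -0.1473, 0.0328]
tool_rot: [3.14, 0.003, 1.506]
contact_force: [-1.0, -10.6, -0.2]
opening: 0.0001
```

>>> send_rows(series=[[-0.004,0,0,0,0,0,1],[-0.02,0,0,0,0,0,1],[-0.04,0,0,0,0,0,1],[-0.02,0,-0.04,0,0,0,0.8],[0,0,-0.04,0,0,0,0.6]])

```text
time: 5.23
tool_pos: [0.5252, -0.2302, 0.1078]
tool_rot: [-3.136, -0.003, 1.502]
contact_force: [2.4, 0.3, 0.1]
opening: 0.0093
```

>>> send_rows(series=[[0,0,-0.04,0,0,0,0.5],[0,0,-0.04,0,0,0,0.3],[0,0,-0.04,0,0,0,0],[0,0,0,0,0,0,0]])

```text
time: 5.57
tool_pos: [0.5302, -0.2289, 0.2383]
tool_rot: [3.129, 0.005, 1.506]
contact_force: [1.1, -0.7, 0.3]
opening: 0.0358
```

```bash
python3 - <<'E'
from h import *
s=observe();print(s['tool_pos'],s['tool_rot'],s['contact_force'],s['qpos'].round(2))
d=cam('top');save(d['color'][180:275,200:370],'t2.png',4.5)
d=cam('side');save(d['color'][130:330,180:420],'s2.png',3)
E
```

```text
[ 0.53018571 -0.22894141  0.23834534] [3.12892596 0.00540919 1.50593643] [ 1.13450316 -0.67611154  0.31760853] [-0.54  0.42  1.37  0.    1.34 -0.48]
```

View pics/t2.png

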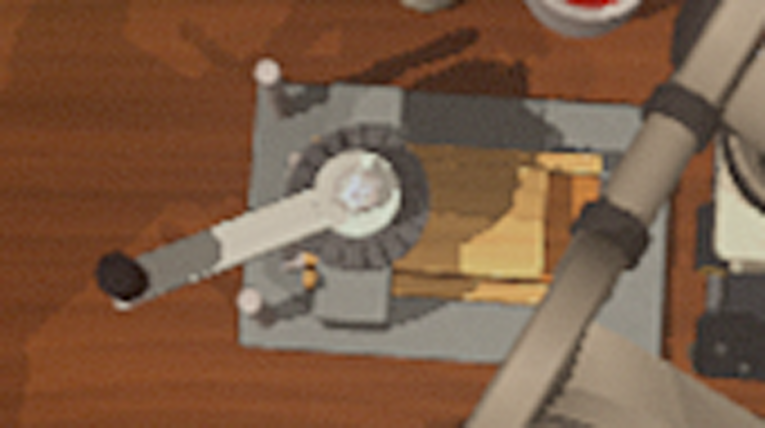

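View pics/s2.png

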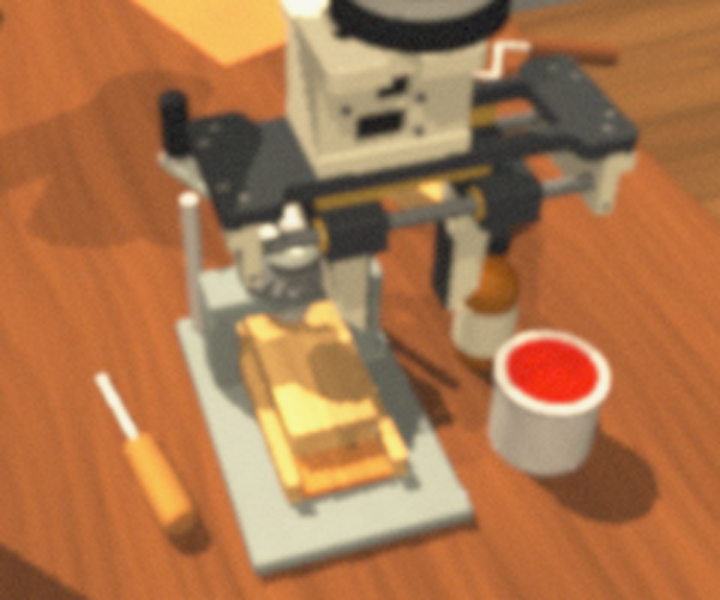

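The block is home: its near end is at (546,220) in t2.png, about x = -0.102, against a hard 11 N stop. Next is the knob at (122,275).

```bash
python3 - <<'E'
from plan import *
from h import *
s=observe()
d=load('top');print(onplane(d,200+122/4.5,180+275/4.5,.183))
plan(s['tool_pos'],s['tool_rot'],[(.492,.080,.24,1.957)],g=0)
E
```

```text
[0.49056204 0.07558635 0.183     ]
[[0.0381, -0.007, -0.0011, 0.0, 0.0, -0.056, 0], [0.0384, -0.0048, -0.0011, 0.0, 0.0, -0.056, 0], [0.0386, -0.0027, -0.0011, 0.0, 0.0, -0.057, 0], [0.0387, -0.0004, -0.0011, 0.001, 0.0, -0.056, 0], [0.0387, 0.0017, -0.0011, 0.0, 0.0, -0.057, 0]]
[[0.0385, 0.0039, -0.0012, 0.001, 0.001, -0.056, 0], [0.0382, 0.0061, -0.0011, 0.0, 0.0, -0.057, 0], [0.0378, 0.0082, -0.0011, 0.001, 0.001, -0.056, 0]]
[0.49197621 0.07994452 0.23997654] [-3.14127898e+00 -3.76994986e-04  1.95695471e+00]
```

>>> send_rows(series=[[0.0381,-0.007,-0.0011,0,0,-0.056,0],[0.0384,-0.0048,-0.0011,0,0,-0.056,0],[0.0386,-0.0027,-0.0011,0,0,-0.057,0],[0.0387,-0.0004,-0.0011,0,0,-0.056,0],[0.0387,0.0017,-0.0011,0,0,-0.057,0]])

```text
time: 6.08
tool_pos: [0.5033, -0.0334, 0.2333]
tool_rot: [-3.138, -0.002, 1.79]
contact_force: [1.3, 0.4, 0.5]
opening: 0.0772
```

>>> send_rows(series=[[0.0385,0.0039,-0.0012,0,0,-0.056,0],[0.0382,0.0061,-0.0011,0,0,-0.057,0],[0.0378,0.0082,-0.0011,0,0,-0.056,0],[0,0,0,0,0,0,0],[0,0,0,0,0,0,0]])

```text
time: 6.5
tool_pos: [0.4902, 0.0818, 0.2371]
tool_rot: [-3.138, -0.002, 1.961]
contact_force: [0.1, 0.4, -0.4]
opening: 0.0914
```

```bash
python3 - <<'E'
from plan import *
from h import *
s=observe();print(s['tool_pos'],s['tool_rot'],s['contact_force'],s['torque'],s['opening'],s['qpos'].round(2))
d=cam('side');save(d['color'][100:300,150:390],'s3.png',3)
plan(s['tool_pos'],s['tool_rot'],[(.4915,.078,.146,1.957)],g=0,step=.03)
E
```

```text
[0.4901625  0.08179182 0.23710645] [-3.13836242e+00 -1.65390197e-03  1.96079522e+00] [ 0.07958712  0.42166876 -0.40542431] [-0.06905206 -0.00227997 -0.0218341 ] 0.09139611524150328 [ 0.01  0.28  1.58  0.    1.28 -0.38]
[[-0.001, 0.0, 0.0228, -0.001, -0.0, 0.001, 0], [-0.0011, 0.0, 0.0228, -0.001, -0.001, 0.001, 0], [-0.001, -0.0, 0.0228, -0.001, -0.0, 0.001, 0], [-0.001, -0.0, 0.0227, -0.0, -0.001, 0.001, 0]]
[0.49152972 0.0780345  0.14600194] [-3.14135882e+00  3.51527249e-04  1.95679719e+00]
```

View pics/s3.png

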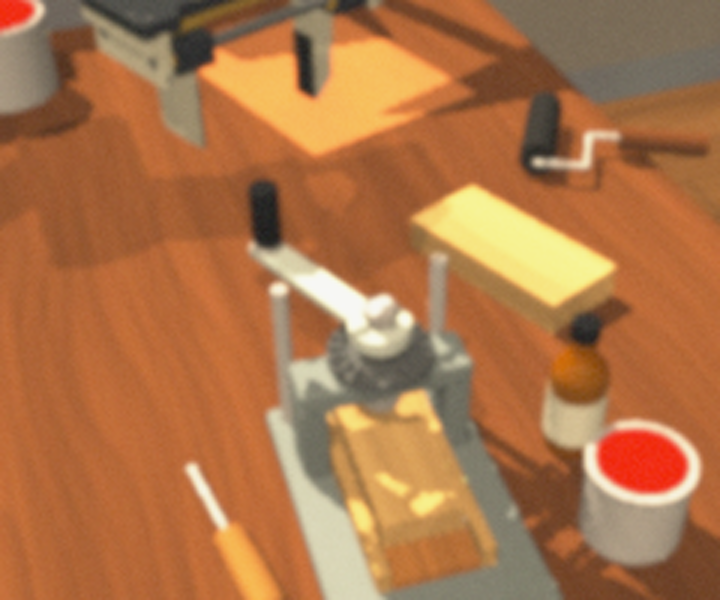

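>>> send_rows(series=[[-0.001,0,0.023,0,0,0,0],[-0.001,0,0.023,0,0,0,0],[-0.001,0,0.023,0,0,0,0],[-0.001,0,0.022,0,0,0,0],[0,0,0,0,0,0,0.3]], newtons=25)

```text
time: 6.97
tool_pos: [0.4902, 0.0743, 0.1431]
tool_rot: [-3.133, -0.003, 1.954]
contact_force: [-1.0, -0.3, -0.7]
opening: 0.0889
```

>>> send_rows(series=[[0,0,0,0,0,0,0.6],[0,0,0,0,0,0,0.8],[0,0,0,0,0,0,1],[0,0,0,0,0,0,1],[0,0,0,0,0,0,1]])

```text
time: 7.38
tool_pos: [0.4935, 0.0761, 0.1488]
tool_rot: [3.14, 0.001, 1.957]
contact_force: [-0.5, 0.5, -1.0]
opening: 0.0566
```

>>> send_rows(series=[[0,0,0,0,0,0,1],[0,0,0,0,0,0,1],[0,0,0,0,0,0,1],[0,0,0,0,0,0,1],[0,0,0,0,0,0,1]])

```text
time: 7.8
tool_pos: [0.493, 0.0762, 0.1478]
tool_rot: [3.141, -0.0, 1.957]
contact_force: [-1.0, -0.4, -0.3]
opening: 0.0232
```

```bash
python3 - <<'E'
from plan import *
from h import *
s=observe();print(s['tool_pos'],s['tool_rot'],s['contact_force'],s['torque'],s['opening'],s['qpos'].round(2))
d=cam('side');save(d['color'][60:260,150:390],'s4.png',3)
E
```

```text
[0.49303406 0.07617959 0.14781988] [ 3.14145700e+00 -3.84401887e-05  1.95690182e+00] [-1.01834689 -0.39583286 -0.30713013] [-0.05651786 -0.07439068  0.0333681 ] 0.023219227689512106 [-0.    0.38  1.71  0.    1.05 -0.39]
```

View pics/s4.png

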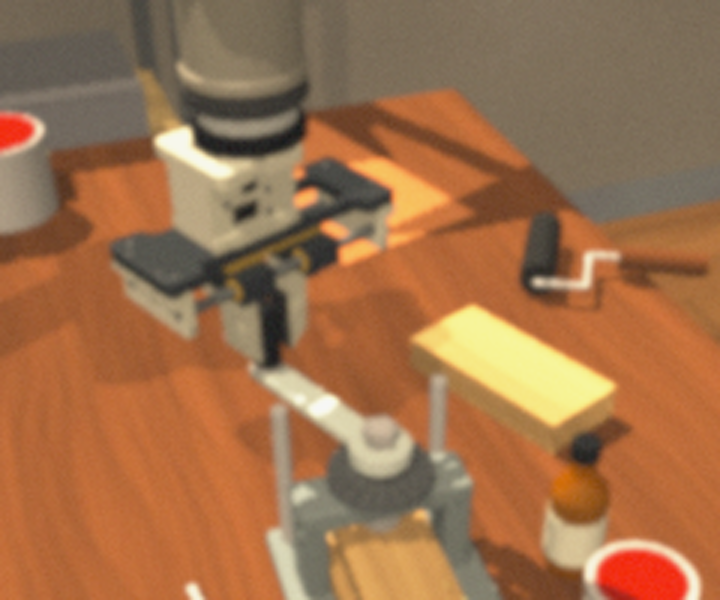

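The knob is held (opening 23 mm; gripper on it at (265,330)). First clockwise stroke.

>>> send_rows(series=[[-0.0001,0.0049,0,0,0,0.04,1],[-0.0001,0.0049,0,0,0,0.04,1],[-0.0001,0.0049,0,0,0,0.04,1],[-0.0001,0.0049,0,0,0,0.04,1],[-0.0001,0.0049,0,0,0,0.04,1]])

```text
time: 8.27
tool_pos: [0.5157, 0.083, 0.1478]
tool_rot: [-3.139, -0.0, 1.755]
contact_force: [-4.8, -0.9, 2.6]
opening: 0.0219
```

```bash
cat > st.py <<'E'
from h import *
s=observe();p=s['tool_pos'];yaw=s['tool_rot'][2]
o=np.array([.5394,-.0365]);q=p[:2]-o;a=np.arctan2(q[1],q[0])
F=s['contact_force'];ty=np.array([np.sin(yaw),-np.cos(yaw)]);tx=np.array([np.cos(yaw),np.sin(yaw)])
print('theta',round(2.156-a,3),'yawth',round(2.156-yaw,3),'r',np.hypot(*q).round(4),'z',p[2].round(4),'push',round(-F[:2]@ty,2),'rad',round(F[:2]@tx,2),'Fz',F[2].round(2),s['torque'].round(2),'op',round(s['opening'],4),'q',s['qpos'].round(2),'t',round(s['time'],1))
E
python3 st.py
```

```text
theta 0.389 yawth 0.401 r 0.1218 z 0.1478 push 4.84 rad 0.03 Fz 2.64 [-0.24  0.6   0.14] op 0.0219 q [ 0.01  0.42  1.65 -0.    1.08 -0.17] t 8.3
```

>>> send_rows(series=[[-0.0001,0.0061,0,0,0,0.05,1],[-0.0002,0.0061,0,0,0,0.05,1],[-0.0001,0.0061,0,0,0,0.05,1],[-0.0002,0.0061,0,0,0,0.05,1],[-0.0001,0.0061,0,0,0,0.05,1]])

```text
time: 8.68
tool_pos: [0.5461, 0.085, 0.1478]
tool_rot: [-3.139, 0.0, 1.505]
contact_force: [-4.8, -1.0, 2.6]
opening: 0.0215
```

>>> send_rows(series=[[-0.0001,0.0061,0,0,0,0.05,1],[-0.0002,0.0061,0,0,0,0.05,1],[-0.0001,0.0061,0,0,0,0.05,1],[-0.0002,0.0061,0,0,0,0.05,1],[-0.0001,0.0061,0,0,0,0.05,1]])

```text
time: 9.1
tool_pos: [0.576, 0.0794, 0.1478]
tool_rot: [-3.139, 0.001, 1.255]
contact_force: [-4.3, 0.0, 3.3]
opening: 0.0212
```

```bash
python3 st.py
```

```text
theta 0.891 yawth 0.901 r 0.1216 z 0.1478 push 4.07 rad -1.32 Fz 3.33 [-0.12  0.67  0.13] op 0.0212 q [0.01 0.52 1.48 0.   1.15 0.32] t 9.1
```

>>> send_rows(series=[[-0.0001,0.0061,0,0,0,0.05,1],[-0.0002,0.0061,0,0,0,0.05,1],[-0.0001,0.0061,0,0,0,0.05,1],[-0.0002,0.0061,0,0,0,0.05,1],[-0.0001,0.0061,0,0,0,0.05,1]])

```text
time: 9.52
tool_pos: [0.6035, 0.0667, 0.1478]
tool_rot: [-3.139, 0.001, 1.005]
contact_force: [-5.5, 0.8, 4.1]
opening: 0.0214
```

>>> send_rows(series=[[-0.0001,0.0037,0,0,0,0.03,1],[0,0.0037,0,0,0,0.03,1],[0,0.0024,0,0,0,0.02,1]])

```text
time: 9.77
tool_pos: [0.6117, 0.0611, 0.1478]
tool_rot: [-3.14, 0.001, 0.926]
contact_force: [-5.3, 1.1, 3.7]
opening: 0.0214
```

```bash
python3 st.py
```

```text
theta 1.223 yawth 1.23 r 0.1215 z 0.1478 push 4.93 rad -2.28 Fz 3.66 [0.06 0.83 0.14] op 0.0214 q [-0.03  0.57  1.37  0.    1.2   0.62] t 9.8
```

>>> send_rows(series=[[-0.0004,-0.0097,0,0,0,-0.08,1],[-0.0004,-0.0097,0,0,0,-0.08,1],[-0.0004,-0.0097,0,0,0,-0.08,1],[-0.0004,-0.0097,0,0,0,-0.08,1],[-0.0004,-0.0097,0,0,0,-0.08,1]])

```text
time: 10.18
tool_pos: [0.5687, 0.0815, 0.1478]
tool_rot: [3.141, 0.0, 1.331]
contact_force: [-0.3, -2.1, 2.2]
opening: 0.0216
```

>>> send_rows(series=[[-0.0004,-0.0097,0,0,0,-0.08,1],[-0.0004,-0.0097,0,0,0,-0.08,1],[-0.0004,-0.0097,0,0,0,-0.08,1],[-0.0004,-0.0097,0,0,0,-0.08,1],[-0.0004,-0.0097,0,0,0,-0.08,1]])

```text
time: 10.6
tool_pos: [0.5204, 0.0838, 0.1478]
tool_rot: [3.141, -0.0, 1.731]
contact_force: [0.3, -0.2, 1.0]
opening: 0.0215
```

```bash
python3 st.py
```

```text
theta 0.429 yawth 0.425 r 0.1218 z 0.1478 push -0.29 rad -0.24 Fz 0.99 [-0.2   0.12 -0.08] op 0.0215 q [ 0.01  0.42  1.64  0.    1.08 -0.15] t 10.6
```

Back 0.37 more, to about 0.06.

>>> send_rows(series=[[-0.0004,-0.0097,0,0,0,-0.08,1],[-0.0004,-0.0097,0,0,0,-0.08,1],[-0.0004,-0.0097,0,0,0,-0.08,1],[-0.0004,-0.0097,0,0,0,-0.08,1],[-0.0002,-0.0061,0,0,0,-0.05,1]])

```text
time: 11.02
tool_pos: [0.4778, 0.0687, 0.1478]
tool_rot: [3.141, -0.001, 2.101]
contact_force: [0.2, 2.8, -0.4]
opening: 0.0216
```

```bash
python3 st.py
```

```text
theta 0.056 yawth 0.055 r 0.1219 z 0.1478 push -1.57 rad 2.37 Fz -0.44 [ 0.31  0.11 -0.1 ] op 0.0216 q [-0.02  0.35  1.75  0.    1.04 -0.55] t 11.0
```

>>> send_rows(series=[[-0.0001,0.0061,0,0,0,0.05,1],[-0.0002,0.0061,0,0,0,0.05,1],[-0.0001,0.0061,0,0,0,0.05,1],[-0.0002,0.0061,0,0,0,0.05,1],[-0.0001,0.0061,0,0,0,0.05,1]])

```text
time: 11.43
tool_pos: [0.5058, 0.0806, 0.1478]
tool_rot: [-3.139, -0.0, 1.845]
contact_force: [-4.8, -0.9, 4.4]
opening: 0.0217
```

```bash
python3 st.py
```

```text
theta 0.305 yawth 0.311 r 0.1218 z 0.1478 push 4.88 rad 0.39 Fz 4.37 [-0.2   0.73  0.  ] op 0.0217 q [ 0.01  0.4   1.67 -0.    1.07 -0.27] t 11.4
```

>>> send_rows(series=[[-0.0001,0.0061,0,0,0,0.05,1],[-0.0002,0.0061,0,0,0,0.05,1],[-0.0001,0.0061,0,0,0,0.05,1]])

```text
time: 11.68
tool_pos: [0.5237, 0.0843, 0.1478]
tool_rot: [-3.139, -0.0, 1.695]
contact_force: [-5.6, -0.1, 4.0]
opening: 0.0212
```

```bash
python3 st.py
```

```text
theta 0.456 yawth 0.461 r 0.1218 z 0.1478 push 5.6 rad 0.55 Fz 4.0 [-0.19  0.82  0.07] op 0.0212 q [ 0.02  0.43  1.62 -0.    1.09 -0.11] t 11.7
```

>>> send_rows(series=[[0,0.0024,0,0,0,0.02,1],[0,0.0024,0,0,0,0.02,1],[0,0.0024,0,0,0,0.02,1],[0,0.0024,0,0,0,0.02,1],[-0.0001,0.0024,0,0,0,0.02,1]])

```text
time: 12.1
tool_pos: [0.5357, 0.0852, 0.1478]
tool_rot: [-3.14, -0.0, 1.597]
contact_force: [-4.5, -0.1, 3.1]
opening: 0.0214
```

```bash
python3 st.py
```

```text
theta 0.555 yawth 0.559 r 0.1217 z 0.1478 push 4.49 rad 0.05 Fz 3.08 [-0.05  0.79  0.06] op 0.0214 q [ 0.02  0.45  1.59  0.    1.1  -0.01] t 12.1
```

>>> send_rows(series=[[0,0.0024,0,0,0,0.02,1],[0,0.0024,0,0,0,0.02,1],[0,0.0024,0,0,0,0.02,1],[0,0.0024,0,0,0,0.02,1],[-0.0001,0.0024,0,0,0,0.02,1]])

```text
time: 12.52
tool_pos: [0.5478, 0.0849, 0.1478]
tool_rot: [-3.14, 0.0, 1.497]
contact_force: [-4.7, 0.8, 3.6]
opening: 0.0213
```

```bash
python3 st.py
```

```text
theta 0.654 yawth 0.659 r 0.1217 z 0.1478 push 4.73 rad 0.44 Fz 3.6 [-0.04  0.77  0.05] op 0.0213 q [0.02 0.47 1.56 0.   1.12 0.09] t 12.5
```

>>> send_rows(series=[[0,0.0024,0,0,0,0.02,1],[0,0.0024,0,0,0,0.02,1],[0,0.0024,0,0,0,0.02,1],[0,0.0024,0,0,0,0.02,1],[-0.0001,0.0024,0,0,0,0.02,1]])

```text
time: 12.93
tool_pos: [0.5598, 0.0834, 0.1478]
tool_rot: [-3.14, 0.0, 1.396]
contact_force: [-4.7, -0.2, 3.4]
opening: 0.0215
```

```bash
python3 st.py
```

```text
theta 0.754 yawth 0.76 r 0.1216 z 0.1478 push 4.58 rad -1.05 Fz 3.44 [-0.07  0.83  0.06] op 0.0215 q [0.01 0.49 1.52 0.   1.13 0.19] t 12.9
```

>>> send_rows(series=[[0,0.0024,0,0,0,0.02,1],[0,0.0024,0,0,0,0.02,1],[0,0.0024,0,0,0,0.02,1],[0,0.0024,0,0,0,0.02,1],[-0.0001,0.0024,0,0,0,0.02,1]])

```text
time: 13.35
tool_pos: [0.5716, 0.0807, 0.1478]
tool_rot: [-3.141, 0.0, 1.296]
contact_force: [-4.7, -0.0, 3.7]
opening: 0.0216
```

```bash
python3 st.py
```

```text
theta 0.853 yawth 0.86 r 0.1216 z 0.1478 push 4.48 rad -1.31 Fz 3.66 [0.01 0.76 0.07] op 0.0216 q [0.01 0.51 1.49 0.   1.15 0.28] t 13.3
```

>>> send_rows(series=[[0,0.0024,0,0,0,0.02,1],[0,0.0024,0,0,0,0.02,1],[0,0.0024,0,0,0,0.02,1],[0,0.0024,0,0,0,0.02,1],[-0.0001,0.0024,0,0,0,0.02,1]])

```text
time: 13.77
tool_pos: [0.5831, 0.0769, 0.1478]
tool_rot: [-3.141, 0.0, 1.196]
contact_force: [-5.5, 0.8, 3.5]
opening: 0.0213
```

```bash
python3 st.py
```

```text
theta 0.953 yawth 0.96 r 0.1216 z 0.1478 push 5.43 rad -1.29 Fz 3.55 [-0.05  0.83  0.06] op 0.0213 q [0.   0.53 1.46 0.   1.16 0.38] t 13.8
```

>>> send_rows(series=[[0,0.0024,0,0,0,0.02,1],[0,0.0024,0,0,0,0.02,1],[0,0.0024,0,0,0,0.02,1],[0,0.0024,0,0,0,0.02,1],[-0.0001,0.0024,0,0,0,0.02,1]])

```text
time: 14.18
tool_pos: [0.5941, 0.072, 0.1478]
tool_rot: [-3.141, 0.0, 1.096]
contact_force: [-5.7, 0.2, 3.7]
opening: 0.0214
```

```bash
python3 st.py
```

```text
theta 1.052 yawth 1.06 r 0.1215 z 0.1478 push 5.22 rad -2.41 Fz 3.71 [-0.09  0.85  0.11] op 0.0214 q [-0.01  0.54  1.43  0.    1.17  0.47] t 14.2
```

>>> send_rows(series=[[0,0.0024,0,0,0,0.02,1],[0,0.0024,0,0,0,0.02,1],[0,0.0024,0,0,0,0.02,1],[0,0.0024,0,0,0,0.02,1],[-0.0001,0.0024,0,0,0,0.02,1]])

```text
time: 14.6
tool_pos: [0.6045, 0.066, 0.1478]
tool_rot: [-3.141, 0.0, 0.996]
contact_force: [-5.4, 1.9, 3.6]
opening: 0.0213
```

```bash
python3 st.py
```

```text
theta 1.151 yawth 1.16 r 0.1215 z 0.1478 push 5.58 rad -1.34 Fz 3.62 [-0.    0.82  0.05] op 0.0213 q [-0.02  0.56  1.4   0.    1.19  0.56] t 14.6
```

>>> send_rows(series=[[0,0.0024,0,0,0,0.02,1],[0,0.0024,0,0,0,0.02,1],[0,0.0024,0,0,0,0.02,1],[0,0.0024,0,0,0,0.02,1]])

```text
time: 14.93
tool_pos: [0.6125, 0.0605, 0.1478]
tool_rot: [-3.141, 0.0, 0.916]
contact_force: [-6.0, 0.6, 4.2]
opening: 0.0215
```

```bash
python3 st.py; python3 - <<'E'
from h import *
d=cam('side');save(d['color'][170:330,230:350],'s5.png',5)
E
```

```text
theta 1.231 yawth 1.24 r 0.1215 z 0.1478 push 5.13 rad -3.23 Fz 4.22 [-0.06  0.87  0.09] op 0.0215 q [-0.03  0.57  1.37  0.    1.2   0.63] t 14.9
```

View pics/s5.png

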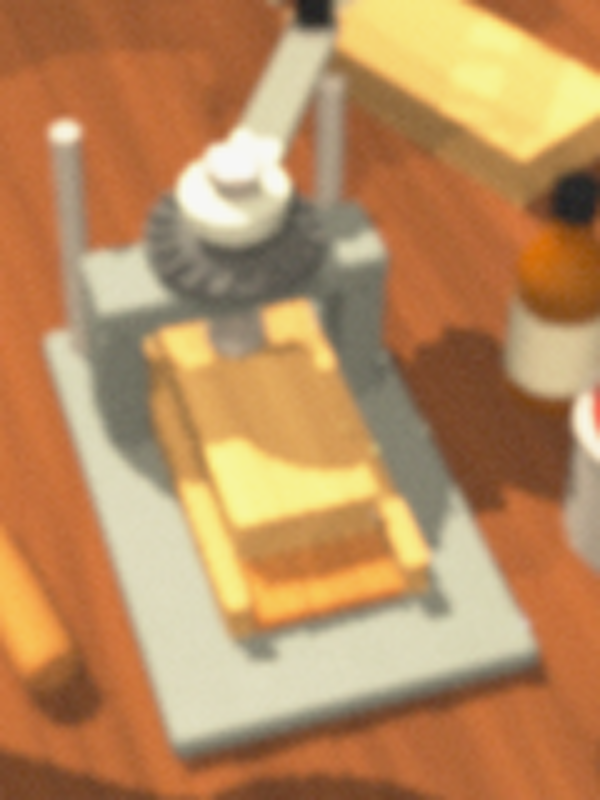

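```bash
python3 - <<'E'
from h import *
d=load('side');o=np.array([.5394,-.0365]);ex=np.array([.0647,.9979])
for z in (.044,.048,.052,.056,.060):
    u,v=proj(d,np.r_[o-.014*ex,z]);print(z,round((u-230)*5),round((v-170)*5))
u,v=proj(d,np.r_[o-.1*ex,.044]);print('blk end',round((u-230)*5),round((v-170)*5))
E
```

```text
0.044 249 361
0.048 249 354
0.052 249 348
0.056 249 341
0.06 249 334
blk end 310 505
```

The side view shows the foot's lower rim at (238,352), about 5 mm above the block. The block end at (310,507) sits where "home" projects, (310,505). Swinging back for the next stroke.

>>> send_rows(series=[[-0.0004,-0.0097,0,0,0,-0.08,1],[-0.0004,-0.0097,0,0,0,-0.08,1],[-0.0004,-0.0097,0,0,0,-0.08,1],[-0.0004,-0.0097,0,0,0,-0.08,1],[-0.0004,-0.0097,0,0,0,-0.08,1]])

```text
time: 15.4
tool_pos: [0.5697, 0.0813, 0.1478]
tool_rot: [3.14, 0.0, 1.32]
contact_force: [-0.7, -3.2, 1.6]
opening: 0.0214
```

>>> send_rows(series=[[-0.0004,-0.0097,0,0,0,-0.08,1],[-0.0004,-0.0097,0,0,0,-0.08,1],[-0.0004,-0.0097,0,0,0,-0.08,1],[-0.0004,-0.0097,0,0,0,-0.08,1],[-0.0004,-0.0097,0,0,0,-0.08,1]])

```text
time: 15.82
tool_pos: [0.5216, 0.084, 0.1478]
tool_rot: [3.14, 0.001, 1.72]
contact_force: [-0.4, -2.2, 1.1]
opening: 0.0216
```

>>> send_rows(series=[[-0.0004,-0.0097,0,0,0,-0.08,1],[-0.0004,-0.0097,0,0,0,-0.08,1],[-0.0004,-0.0097,0,0,0,-0.08,1],[-0.0004,-0.0097,0,0,0,-0.08,1],[-0.0002,-0.0061,0,0,0,-0.05,1]])

```text
time: 16.23
tool_pos: [0.479, 0.0693, 0.1478]
tool_rot: [3.14, 0.001, 2.091]
contact_force: [0.6, 0.6, -0.8]
opening: 0.0214
```

```bash
python3 st.py
```

```text
theta 0.066 yawth 0.065 r 0.1219 z 0.1478 push -0.8 rad 0.21 Fz -0.75 [ 0.02  0.05 -0.17] op 0.0214 q [-0.01  0.35  1.75  0.    1.04 -0.53] t 16.2
```

>>> send_rows(series=[[0,0.0024,0,0,0,0.02,1],[0,0.0024,0,0,0,0.02,1],[0,0.0024,0,0,0,0.02,1],[0,0.0024,0,0,0,0.02,1],[-0.0001,0.0024,0,0,0,0.02,1]])

```text
time: 16.65
tool_pos: [0.4903, 0.075, 0.1478]
tool_rot: [3.141, 0.0, 1.984]
contact_force: [-2.3, -2.2, 1.7]
opening: 0.0212
```

```bash
python3 st.py
```

```text
theta 0.17 yawth 0.172 r 0.1219 z 0.1478 push 3.04 rad -1.12 Fz 1.68 [-0.45  0.36 -0.05] op 0.0212 q [-0.    0.37  1.72 -0.    1.05 -0.42] t 16.6
```

>>> send_rows(series=[[0,0.0024,0,0,0,0.02,1],[0,0.0024,0,0,0,0.02,1],[0,0.0024,0,0,0,0.02,1],[0,0.0024,0,0,0,0.02,1],[-0.0001,0.0024,0,0,0,0.02,1]])

```text
time: 17.07
tool_pos: [0.5007, 0.0791, 0.1478]
tool_rot: [-3.14, 0.001, 1.885]
contact_force: [-3.4, -4.1, 3.3]
opening: 0.0216
```

```bash
python3 st.py
```

```text
theta 0.262 yawth 0.271 r 0.1219 z 0.1478 push 4.49 rad -2.81 Fz 3.3 [-0.58  0.54  0.05] op 0.0216 q [ 0.01  0.39  1.69 -0.    1.06 -0.31] t 17.1
```

>>> send_rows(series=[[0,0.0024,0,0,0,0.02,1],[0,0.0024,0,0,0,0.02,1],[0,0.0024,0,0,0,0.02,1],[0,0.0024,0,0,0,0.02,1],[-0.0001,0.0024,0,0,0,0.02,1]])

```text
time: 17.48
tool_pos: [0.5122, 0.0822, 0.1478]
tool_rot: [-3.14, 0.001, 1.785]
contact_force: [-3.7, -4.2, 2.8]
opening: 0.0216
```

```bash
python3 st.py
```

```text
theta 0.36 yawth 0.371 r 0.1218 z 0.1478 push 4.51 rad -3.32 Fz 2.85 [-0.58  0.56  0.09] op 0.0216 q [ 0.01  0.41  1.66 -0.    1.08 -0.2 ] t 17.5
```

>>> send_rows(series=[[0,0.0024,0,0,0,0.02,1],[0,0.0024,0,0,0,0.02,1],[0,0.0024,0,0,0,0.02,1],[0,0.0024,0,0,0,0.02,1],[-0.0001,0.0024,0,0,0,0.02,1]])

```text
time: 17.9
tool_pos: [0.524, 0.0843, 0.1478]
tool_rot: [-3.141, 0.001, 1.685]
contact_force: [-3.5, -3.7, 4.0]
opening: 0.0215
```

```bash
python3 st.py
```

```text
theta 0.459 yawth 0.471 r 0.1218 z 0.1478 push 3.89 rad -3.25 Fz 4.01 [-0.58  0.56  0.12] op 0.0215 q [ 0.02  0.43  1.62 -0.    1.09 -0.1 ] t 17.9
```

>>> send_rows(series=[[-0.0003,0.0024,0,0,0,0.02,1],[-0.0002,0.0024,0,0,0,0.02,1],[0,0.0024,0,0,0,0.02,1],[0,0.0024,0,0,0,0.02,1],[-0.0001,0.0024,0,0,0,0.02,1]])

```text
time: 18.32
tool_pos: [0.5363, 0.0852, 0.1478]
tool_rot: [-3.141, -0.001, 1.585]
contact_force: [-4.5, 0.7, 4.3]
opening: 0.0219
```

```bash
python3 st.py
```

```text
theta 0.56 yawth 0.571 r 0.1217 z 0.1478 push 4.48 rad 0.74 Fz 4.3 [-0.03  0.71  0.18] op 0.0219 q [0.02 0.45 1.59 0.   1.1  0.  ] t 18.3
```

>>> send_rows(series=[[0,0.0024,0,0,0,0.02,1],[0,0.0024,0,0,0,0.02,1],[0,0.0024,0,0,0,0.02,1],[0,0.0024,0,0,0,0.02,1],[-0.0001,0.0024,0,0,0,0.02,1]])

```text
time: 18.73
tool_pos: [0.5484, 0.0848, 0.1478]
tool_rot: [3.141, -0.001, 1.485]
contact_force: [-3.5, 1.9, 3.2]
opening: 0.0212
```

```bash
python3 st.py
```

```text
theta 0.66 yawth 0.671 r 0.1217 z 0.1478 push 3.63 rad 1.61 Fz 3.21 [0.34 0.74 0.15] op 0.0212 q [0.01 0.47 1.56 0.   1.12 0.1 ] t 18.7
```

>>> send_rows(series=[[0,0.0024,0,0,0,0.02,1],[0,0.0024,0,0,0,0.02,1],[0,0.0024,0,0,0,0.02,1],[0,0.0024,0,0,0,0.02,1],[0,0.0024,0,0,0,0.02,1]])

```text
time: 19.15
tool_pos: [0.5604, 0.0833, 0.1478]
tool_rot: [3.141, -0.001, 1.385]
contact_force: [-4.1, 3.7, 3.1]
opening: 0.0216
```

```bash
python3 st.py
```

```text
theta 0.759 yawth 0.771 r 0.1216 z 0.1478 push 4.74 rad 2.85 Fz 3.09 [0.41 0.63 0.19] op 0.0216 q [0.01 0.49 1.52 0.   1.13 0.2 ] t 19.1
```

>>> send_rows(series=[[0,0.0024,0,0,0,0.02,1],[0,0.0024,0,0,0,0.02,1],[0,0.0024,0,0,0,0.02,1],[0,0.0024,0,0,0,0.02,1],[-0.0001,0.0024,0,0,0,0.02,1]])

```text
time: 19.57
tool_pos: [0.5722, 0.0806, 0.1478]
tool_rot: [3.141, -0.001, 1.285]
contact_force: [-3.2, 5.0, 2.0]
opening: 0.0214
```

```bash
python3 st.py
```

```text
theta 0.858 yawth 0.871 r 0.1216 z 0.1478 push 4.48 rad 3.95 Fz 2.03 [0.65 0.55 0.16] op 0.0214 q [0.01 0.51 1.49 0.   1.14 0.29] t 19.6
```

>>> send_rows(series=[[0.0003,0.0024,0,0,0,0.02,1],[0.0002,0.0024,0,0,0,0.02,1],[0.0001,0.0024,0,0,0,0.02,1],[0,0.0024,0,0,0,0.02,1],[0,0.0024,0,0,0,0.02,1]])

```text
time: 19.98
tool_pos: [0.5833, 0.0768, 0.1478]
tool_rot: [-3.141, 0.0, 1.185]
contact_force: [-4.3, 1.9, 2.9]
opening: 0.0216
```

```bash
python3 st.py
```

```text
theta 0.955 yawth 0.971 r 0.1215 z 0.1478 push 4.72 rad 0.09 Fz 2.91 [0.28 0.83 0.23] op 0.0216 q [ 0.    0.53  1.46 -0.    1.16  0.39] t 20.0
```

>>> send_rows(series=[[0,0.0024,0,0,0,0.02,1],[0,0.0024,0,0,0,0.02,1],[0,0.0024,0,0,0,0.02,1],[0,0.0024,0,0,0,0.02,1],[0,0.0024,0,0,0,0.02,1]])

```text
time: 20.4
tool_pos: [0.5936, 0.0723, 0.1478]
tool_rot: [-3.14, 0.0, 1.085]
contact_force: [-8.1, 3.4, 6.5]
opening: 0.0214
```

```bash
python3 st.py
```

```text
theta 1.047 yawth 1.071 r 0.1215 z 0.1478 push 8.72 rad -0.79 Fz 6.45 [0.49 1.19 0.37] op 0.0214 q [-0.01  0.54  1.43  0.    1.17  0.48] t 20.4
```

>>> send_rows(series=[[0,0,0,0,0,0,1]])

```text
time: 20.48
tool_pos: [0.5938, 0.0721, 0.1478]
tool_rot: [-3.14, 0.0, 1.085]
contact_force: [-6.8, 3.6, 5.2]
opening: 0.0211
```

```bash
python3 st.py
```

```text
theta 1.05 yawth 1.071 r 0.1215 z 0.1478 push 7.66 rad -0.03 Fz 5.16 [0.4  1.01 0.31] op 0.0211 q [-0.01  0.54  1.43  0.    1.17  0.48] t 20.5
```

>>> send_rows(series=[[0,0,0,0,0,0,1]])

```text
time: 20.57
tool_pos: [0.5937, 0.0722, 0.1478]
tool_rot: [-3.14, 0.0, 1.086]
contact_force: [-6.2, 3.1, 5.2]
opening: 0.0213
```

```bash
python3 st.py
```

```text
theta 1.049 yawth 1.07 r 0.1215 z 0.1478 push 6.95 rad -0.19 Fz 5.24 [0.36 1.   0.28] op 0.0213 q [-0.01  0.54  1.43  0.    1.17  0.48] t 20.6
```

>>> send_rows(series=[[0,0.0006,0,0,0,0.005,1],[0,0.0006,0,0,0,0.005,1],[0,0.0006,0,0,0,0.005,1]])

```text
time: 20.82
tool_pos: [0.5949, 0.0716, 0.1478]
tool_rot: [-3.139, 0.001, 1.071]
contact_force: [-8.4, 3.7, 5.1]
opening: 0.0215
```

```bash
python3 st.py
```

```text
theta 1.06 yawth 1.085 r 0.1215 z 0.1478 push 9.19 rad -0.78 Fz 5.06 [0.52 1.19 0.43] op 0.0215 q [-0.01  0.55  1.42  0.    1.18  0.49] t 20.8
```

>>> send_rows(series=[[0,0.0006,0,0,0,0.005,1],[0,0.0006,0,0,0,0.005,1]])

```text
time: 20.98
tool_pos: [0.5957, 0.0711, 0.1478]
tool_rot: [-3.139, 0.001, 1.061]
contact_force: [-8.4, 4.1, 5.1]
opening: 0.0213
```

```bash
python3 st.py
```

```text
theta 1.068 yawth 1.095 r 0.1214 z 0.1478 push 9.36 rad -0.5 Fz 5.05 [0.51 1.3  0.35] op 0.0213 q [-0.01  0.55  1.42  0.    1.18  0.5 ] t 21.0
```

>>> send_rows(series=[[0,0.0006,0,0,0,0.005,1],[0,0.0006,0,0,0,0.005,1]])

```text
time: 21.15
tool_pos: [0.5967, 0.0705, 0.1478]
tool_rot: [-3.139, 0.001, 1.051]
contact_force: [-7.8, 5.0, 6.1]
opening: 0.0219
```

```bash
python3 st.py
```

```text
theta 1.077 yawth 1.105 r 0.1214 z 0.1478 push 9.26 rad 0.45 Fz 6.11 [0.56 1.36 0.31] op 0.0219 q [-0.01  0.55  1.42  0.    1.18  0.51] t 21.1
```

Three readings of about 9.3 N, with the handle at 1.08 rad and clear of the post. Easing off and letting go.

>>> send_rows(series=[[0,-0.0015,0,0,0,0,1],[0,-0.001,0,0,0,0,1],[0,0,0,0,0,0,0.6],[0,0,0,0,0,0,0.3],[0,0,0,0,0,0,0.2]])

```text
time: 21.57
tool_pos: [0.5962, 0.0707, 0.1475]
tool_rot: [3.141, 0.0, 1.051]
contact_force: [-0.6, -0.3, -0.8]
opening: 0.037
```

>>> send_rows(series=[[0,0,0,0,0,0,0.1],[0,0,0,0,0,0,0.1],[0,0,0,0,0,0,0.1],[0,0,0,0,0,0,0.1],[0,0,0,0,0,0,0.1]])

```text
time: 21.98
tool_pos: [0.5959, 0.0712, 0.1478]
tool_rot: [3.141, -0.0, 1.052]
contact_force: [1.0, 0.3, 0.8]
opening: 0.0706
```

>>> send_rows(series=[[0,0,-0.02,0,0,0,0.1],[0,0,-0.03,0,0,0,0.1],[0,0,-0.03,0,0,0,0.1],[0,0,-0.03,0,0,0,0.1],[0,0,0,0,0,0,0.1]])

```text
time: 22.4
tool_pos: [0.5983, 0.0713, 0.2647]
tool_rot: [3.131, -0.006, 1.052]
contact_force: [-0.4, -0.1, 0.6]
opening: 0.0827
```

```bash
python3 st.py
```

```text
theta 1.085 yawth 1.104 r 0.1229 z 0.2647 push 0.28 rad -0.26 Fz 0.59 [-0.13  0.07  0.02] op 0.0827 q [-0.01  0.46  1.24  0.    1.43  0.51] t 22.4
```

>>> send_rows(series=[[0.02,-0.034,0,0,0,0,0.1],[0.02,-0.034,0,0,0,0,0.1],[0.02,-0.034,0,0,0,0,0.1],[0.02,-0.034,0,0,0,0,0.1],[0.02,-0.034,0,0,0,0,0.1]])

```text
time: 22.82
tool_pos: [0.4966, 0.2437, 0.2576]
tool_rot: [3.142, -0.0, 1.051]
contact_force: [1.0, 0.3, -0.6]
opening: 0.0827
```

>>> send_rows(series=[[0,0,0,0,0,0,0.1],[0,0,0,0,0,0,0.1],[0,0,0,0,0,0,0.1]])

```text
time: 23.07
tool_pos: [0.4979, 0.2422, 0.2577]
tool_rot: [3.141, 0.0, 1.052]
contact_force: [-0.5, -0.1, 0.2]
opening: 0.0831
```

```bash
python3 - <<'E'
from h import *
s=observe();print(s['tool_pos'],s['contact_force'])
d=cam('side');save(d['color'][150:330,200:400],'s6.png',3.3)
d=cam('top');save(d['color'],'t6.png',1.4)
p=onplane(d,321.3,180+220/4.5,.044);print(p)
E
```

```text
[0.49794531 0.24219379 0.25768878] [-0.51098688 -0.0534776   0.16424092]
[ 0.53444723 -0.1381616   0.044     ]
```

View pics/s6.png

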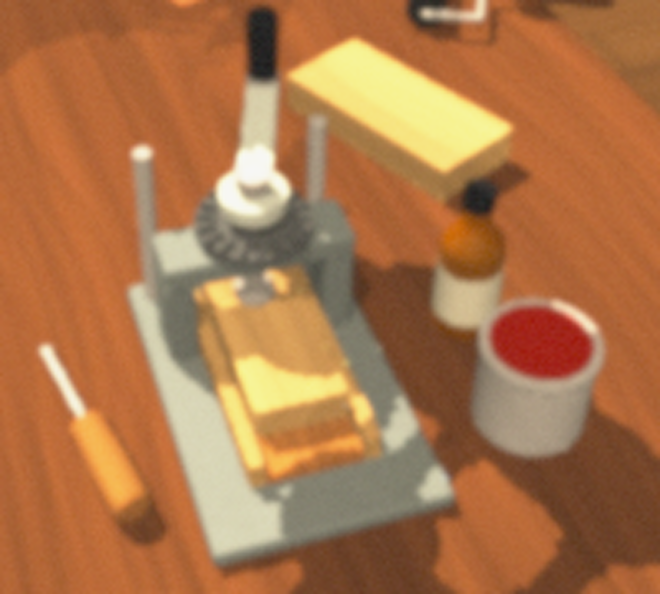

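View pics/t6.png

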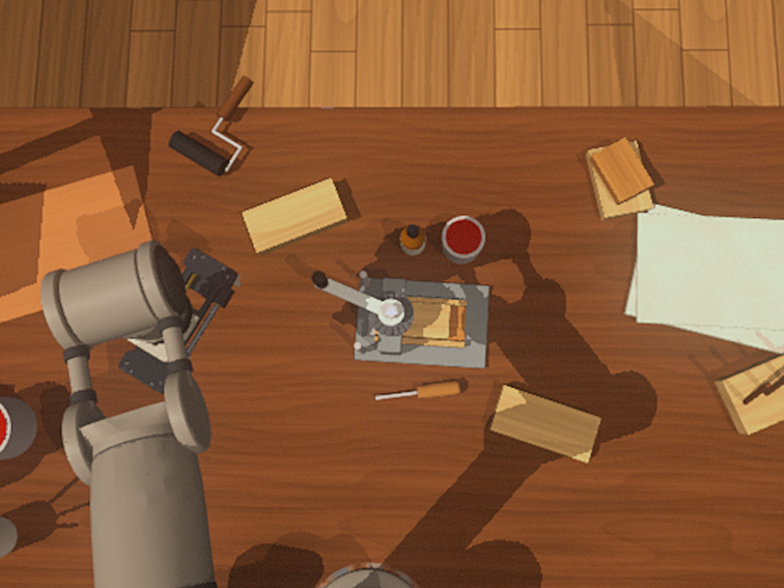

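The foot bears on the block at (255,290) in s6.png. In t6.png the block's near end is at (450,322), as before clamping. The bottle (412,240), tin (463,238) and burin (420,390) are where they started, and the arm is clear.

```bash
python3 -c "
from cell import workorder
print(workorder.hand_in())"
```

```text
the job is handed in; nothing more can be done
None
```

The block is fully home, clamped firmly by the press, and the job is handed in at about 23 s.

- **Block:** I pushed it with shut fingers until it met a hard stop at about 11 N. Its near end measured x ≈ -0.102 m, against the nominal -0.100 m. That is within about 2 mm, the calibration error. After clamping it was at the same place in the top picture.
- **Clamping:** I gripped the knob and made three clockwise strokes. The free push was about 4.5 to 5 N. On the third stroke it climbed, and I stopped at about 9.3 N over three readings, with the handle at 1.08 rad, clear of the second post.
- **Disagreement:** the push rose from about 5 to 9 N within about 0.1 rad, which is steeper than the stated 2 N per 0.1 rad. Single force readings scatter by about 0.5 N. The highest push read was about 9.4 N, well under 13 N.
- **Last check:** the pictures show the foot on the block, the tin, bottle and burin where they started, and the gripper open and clear with about 0 N on it.

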